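# Seat the abrasive stone in its bench holder

### The arm

A 7-joint arm with a two-finger parallel gripper is mounted at the origin on a cart in front of the work surface, level with it; the furniture and walls round the work are solid. World frame = base frame: x ahead of the robot, y to its left, z up, the work surface at z = 0. Lengths are in m, angles in rad, forces in N, time in s.
With the tool pointing down it reaches from about 0.425 to 0.925 m from the base axis. Payload 6.8 kg.
Tool frame: the origin (TCP) lies at the very end of the fingers, on their centre line; the grasp point (between the pads) lies bot.grip_point_offset behind it (bot.grip_point_offset is the distance from the TCP to the grasp point, in m); z points along the fingers, y is the line along which they close (so a half turn about z gives the same grasp; the last joint's range is limited). The gripper opens to 85 mm and grips with 20 to 120 N. Pads are 22 mm wide; open, the fingers measure 114 mm over their backs; the gripper's body (76 mm by 85 mm) begins 54 mm behind the grasp point. The pads swing forward as they close: fully open they stand 13 mm farther back than shut.
Start: joints at [1.126, 0.477, 0.022, 1.555, -0.011, 1.109, -0.083], TCP at [0.223, -0.637, 0.231] pointing down, gripper open.
Joint ranges: [-2.96, 2.96], [-0.34, 2.1], [-1.41, 1.46], [0.24, 2.44], [-1.37, 4.51], [0.17, 1.92], [-2.96, 2.96]. Speed limits (rad/s): [2.39, 2.39, 3.14, 3.14, 3.14, 3.14, 3.14].

### API

Orientations are given as a unit quaternion [w, x, y, z].
In Python, from station import bot, imaging gives the robot as it stands. The module is installed in compiled form; this text tells all that it offers.
- The arm moves only by the tool carry_out, never from a script. Its argument "targets" is one flat list of numbers, 5 for each row, row after row: the closure in counts, from 0 (fully open) to 255 (shut), then the shift along the world's x, y, z in mm, then the turn about the world's z in degrees. A call has 1 to 20 rows; each row shifts and turns the commanded pose from where the row before left it; what a row does not reach is not made up. A row lasts 1/10 s, in which the tool goes at most 50 mm and 8.59 degrees, less where a joint would pass 70% of its speed; a pose out of reach is approached as far as the arm can. A call is refused whole if a number of a shift passes 50 or a number of a turn 8.59, either way. A call with a gripper value outside its range is refused whole. The fingers move at their own pace and stop on an object; "newtons" is the grip in N (left out, the last holds). Time passes only in rows, so rows that do not move let the fingers close. It gives the time, the measured TCP pose, the force, the opening and the grip force at its end, in the units of the state.
- bot.get_obs(): the state, without advancing time (a new reading comes with each control period).
- imaging.read_camera(name): name is "side" or "top"; returns a dict with "frame" (400x640x3 uint8, red, green, blue), "fov_y" (degrees; the focal length in pixels is half the picture's height over the tangent of half this angle, whatever the lens; pixels are square), "cx", "cy" (the principal point, pixels), "k1" (the pictures are not rectified: a ray, as slopes to the right and down, at radius r is drawn at 1 + k1 r^2 times it, then the intrinsics apply), "pose" (4x4, takes a point from camera to world coordinates). Camera axes: x right, y up, looking along -z (the intrinsics and any distortion apply to the point x, -y, -z); pixel columns grow to the right and rows downward; lengths in m; the calibration is good to about 2 mm. A picture is of the moment at which its call begins. There is no depth.
- bot.hand_in(): hands the job in; it is judged then, once.
The state is a dict: "t": time; "q": joint angles; "joint_vel": joint speeds; "joint_torque": joint torques, N m; "eef_pos": TCP position; "tool_rot": TCP orientation; "contact_force": force on the tool from outside, world axes, zero at the start; "torque": the same for the moment, N m; "gripper_width": opening from 0.0 (shut) to 1.0 (fully open); "grasp_force": force on a finger pad.
Only numpy, scipy, OpenCV 4.12 (cv2) and the standard library are available. Lean on these libraries where they do the work, as an engineer would, in place of code of your own. Each camera call takes 0.05 s, during which the arm holds its last target. There are 200 camera calls.

### The job

Put the dark grey abrasive stone into the blue holder on the bench: slip one end in under the metal lip with the other end raised, then lower that end behind the low stop so that the stone lies flat on the floor of the holder, and let go. Leave the wooden fid and the marker pen where they lie.

Things in the scene. Friction and masses are not known exactly. Their poses are not given: they have to be found in the camera images.
- stone_center (a point): Centre of the abrasive stone: plain dark grey bar, 98 mm long (its y axis), 26 wide (x), 20 high (z; the point is 10 mm above its underside), 0.12 kg, loose, flat on the bench. Either end may go under the lip. Only 88 mm are open between lip and stop, so it goes in only tilted, lip end low (15 to 20 degrees serve well). Grasp from above across its width.
- pocket (a point): Centre of the pocket floor of the fixed blue holder, 8 mm above the bench; x along the pocket to its lip end, z up. Pocket 114 x 44 mm (x, y). Lip end: end wall, side cheeks and a roof (bright lip, 5 mm thick) form a mouth 44 wide, 34 high, 26 deep (x 31 to 57 mm). Other end: stop, 16 high, with cheeks as high to x = -45. No side walls between: room for fingers. Outside 158 x 58 mm.
- fid: Wooden fid (burnishing stick), 150 mm long along its y axis, 20 mm wide, 12 mm high, loose on the bench; origin at the centre of its underside. A bystander.
- marker: White and blue marker pen, 126 mm long along its y axis, 13 mm wide, 15 mm high, loose on the bench; origin at the centre of its underside. A bystander.
Things that resemble listed ones, but are neither listed nor needed, are in the scene too. There is more than one size of the part that bears stone_center; the job needs the larger.

How it is judged:
At the end, for the whole second after the job is handed in: The stone lies at rest and flat (within 3 degrees) on the pocket floor, its centre within 11 mm along and 12 mm across of the pocket's centre and 6 to 12.5 mm above the floor, its length within 12 degrees of the pocket's: one end under the lip, the other behind the stop (x of stone_center in the frame of pocket between -0.011 and 0.011 m and y of stone_center in the frame of pocket between -0.012 and 0.012 m and z of stone_center in the frame of pocket between 0.006 and 0.0125 m and angle between the y axis of stone_center and the x axis of pocket, either way round below 0.22 rad and angle between the z axis of stone_center and the z axis of pocket, either way round below 0.05 rad and linear speed of stone below 0.02 m/s); the robot touches nothing.
It fails at once if the wooden fid is shifted by more than 30 mm (distance of fid from where it was at the start of the episode above 0.03 m).
It fails at once if the marker pen is shifted by more than 30 mm (distance of marker from where it was at the start of the episode above 0.03 m).
It also fails if it takes over 38 s, if anything falls off the work surface, if the arm or the gripper's body presses on something with over 40 N, if the wrist force passes 120 N, or if a joint passes its speed limit or range.

## Working session

There is one attempt and no reset: what is moved stays moved. The work goes in short steps, Python scripts to look and compute and a tool call to move; the robot and the scene stay as the last step left them, time stands still between calls to the robot, and variables do not carry over. Pictures are saved under pics/ and viewed, at most 10 in all, crops included, and the job is handed in when it is done.

Besides the shell and the picture viewer there is one more tool, called after "Call:" as name(argument=value, ...) on one line, values as JSON. carry_out: Moves the arm, as the interface text tells. Its arguments: {"type":"object","properties":{"targets":{"type":"array","items":{"type":"number"}},"newtons":{"type":"number"}},"required":["targets"]}

```bash
mkdir -p pics
cat > h.py <<'E'
from station import bot, imaging
import numpy as np, cv2
def cam(n):
    return imaging.read_camera(n)
def K(c):
    f=200/np.tan(np.radians(c["fov_y"])/2)
    return np.array([[f,0,c["cx"]],[0,f,c["cy"]],[0,0,1.]]), np.array([c["k1"],0,0,0,0.])
F=np.diag([1,-1,-1.])
def px2w(c,uv,z):
    k,d=K(c); p=cv2.undistortPoints(np.array(uv,float).reshape(-1,1,2),k,d).reshape(-1,2)
    R=c["pose"][:3,:3]; o=c["pose"][:3,3]
    r=(R@F@np.c_[p,np.ones(len(p))].T).T
    s=(z-o[2])/r[:,2]
    return o+r*s[:,None]
def w2px(c,P):
    k,d=K(c); T=c["pose"]; R=F@T[:3,:3].T
    return cv2.projectPoints(np.array(P,float).reshape(-1,1,3),cv2.Rodrigues(R)[0],-R@T[:3,3],k,d)[0].reshape(-1,2)
def save(c,n): cv2.imwrite("pics/"+n,c["frame"][:,:,::-1])
E
python3 - <<'E'
from h import *
for n in("top","side"):
    c=cam(n); save(c,n+"1.png"); np.save(n+".npy",c,allow_pickle=True); print(n,c["pose"].round(3),c["fov_y"],c["k1"])
print(bot.get_obs(),bot.grip_point_offset)
E
```

```text
top [[ 0.025  0.993 -0.111  0.404]
 [-1.     0.025  0.002 -0.153]
 [ 0.005  0.111  0.994  1.092]
 [ 0.     0.     0.     1.   ]] 45.735588416222704 -0.05455827437592862
side [[-1.     0.018 -0.013  0.509]
 [-0.021 -0.571  0.821  0.602]
 [ 0.008  0.821  0.571  0.577]
 [ 0.     0.     0.     1.   ]] 52.43776450442114 0.029241053193318326
{'t': 0.1, 'q': array([ 1.12592044,  0.47773418,  0.02232561,  1.55634938, -0.01150911,
        1.10930678, -0.08312484]), 'joint_vel': array([-0.00051738, -0.00151463, -0.00199101, -0.00165228,  0.00050209,
       -0.00200098,  0.00196013]), 'joint_torque': array([ 4.06000836e-03, -5.97761643e+01,  1.61284313e+00, -2.81958729e+01,
        1.26517258e-02,  5.00096648e-03,  4.84295902e-05]), 'eef_pos': array([ 0.22287517, -0.636574  ,  0.23041273]), 'tool_rot': array([-8.12603918e-04,  9.85855346e-01,  1.67596360e-01, -1.91975202e-04]), 'contact_force': array([ 1.03111976,  0.77324111, -0.19060258]), 'torque': array([0.01780963, 0.04686449, 0.01819813]), 'grasp_force': 0.0, 'gripper_width': 1.0022387683784497} 0.0187
```

View pics/top1.png

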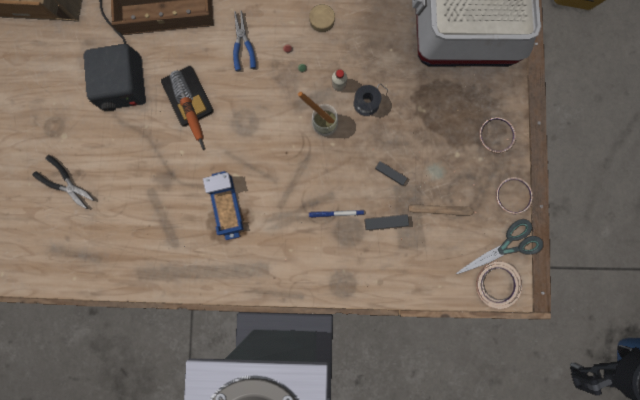

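View pics/side1.png

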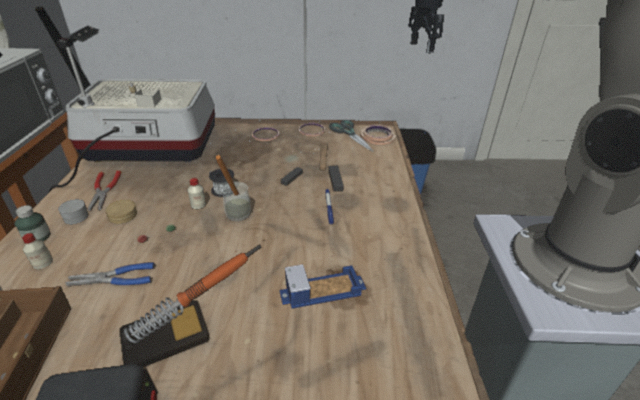

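The top view shows the large stone at (388,222), the small one at (392,174), the pen at (337,213), the fid at (441,210), and the holder with its lip at (216,183) and stop at (232,236). In the side view the stone is at (336,178) and the holder at (322,287).

Run:
```python
from h import *
t=np.load("top.npy",allow_pickle=True).item(); s=np.load("side.npy",allow_pickle=True).item()
def crop(c,u,v,w,h,k): return cv2.resize(c["frame"][v:v+h,u:u+w],None,fx=k,fy=k,interpolation=cv2.INTER_CUBIC)
a=np.hstack([crop(t,190,165,66,83,6)[:480],crop(t,350,200,66,80,6)])
b=np.hstack([a[:290*0+498]]) if 0 else a
cv2.imwrite("pics/c1.png",b[:,:,::-1]); print(b.shape)
cv2.imwrite("pics/c2.png",crop(s,270,255,110,60,7)[:,:,::-1])
# stone segmentation
for n,c,(u0,u1,v0,v1),z in(("top",t,(350,420,205,240),.02),("side",s,(322,350,160,197),.02)):
    g=c["frame"][v0:v1,u0:u1].astype(int); m=((g.max(2)<100)&(g.max(2)-g.min(2)<25)).astype(np.uint8)
    nn,l,st,ce=cv2.connectedComponentsWithStats(m); i=1+st[1:,4].argmax()
    p=np.argwhere(l==i)[:,::-1]+[u0,v0]; r=cv2.minAreaRect(p.astype(np.float32)); bx=cv2.boxPoints(r)
    print(n,st[i],r, px2w(c,bx,z).round(4).tolist(), px2w(c,[r[0]],z).round(4))
```

```text
(480, 792, 3)
top [ 14   9  49  17 579] ((388.1982116699219, 222.23448181152344), (13.228178024291992, 47.576019287109375), 83.48019409179688) [[0.4792, -0.234, 0.02], [0.4942, -0.3412, 0.02], [0.4644, -0.3449, 0.02], [0.4496, -0.2379, 0.02]] [[ 0.4718 -0.2894  0.02  ]]
side [  6   5  16  27 297] ((335.2059020996094, 178.32354736328125), (27.406526565551758, 11.399173736572266), 75.96376037597656) [[0.4961, -0.3245, 0.02], [0.4664, -0.3398, 0.02], [0.4531, -0.2138, 0.02], [0.4802, -0.2012, 0.02]] [[ 0.4737 -0.2667  0.02  ]]
```

View pics/c1.png

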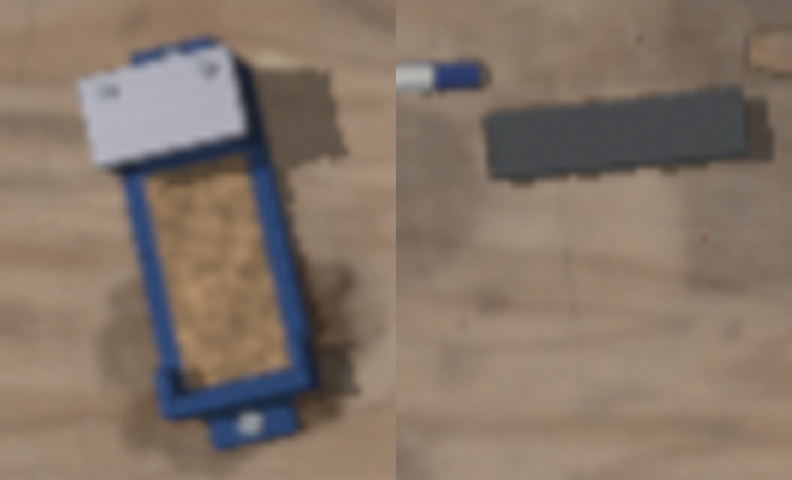

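View pics/c2.png

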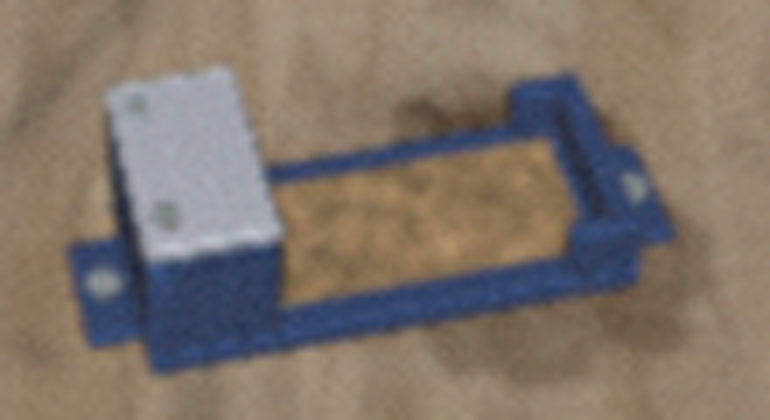

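The crops show the holder's lip corners at about (203–231,173–193) in the top view, stop at (217–242,228–234), and the stone square-cut at about (365–408,215–230). Fit the holder's pose from both views.

Run:
```python
from h import *
from scipy.optimize import least_squares
C={n:np.load(n+".npy",allow_pickle=True).item() for n in("top","side")}
T=np.array([(97,166),(247,136),(78,82),(235,47),(163,407),(314,380)])/6+[190,165]
S=np.array([(282,238),(230,68),(147,257),(107,92),(640,228),(575,75)])/7+[270,255]
def M(w): return np.array([(31,29,39),(31,-29,39),(57+w,29,39),(57+w,-29,39),(-57-w,29,16),(-57-w,-29,16)])/1000
def pose(p,m):
    c,s=np.cos(p[2]),np.sin(p[2]); return m@np.array([[c,s,0],[-s,c,0],[0,0,1]])+[p[0],p[1],.008]
def res(p,ns): return np.concatenate([(w2px(C[n],pose(p,M(p[3])))-d).ravel() for n,d in(("top",T),("side",S)) if n in ns])
for ns in(["top"],["side"],["top","side"]):
    r=least_squares(lambda p:res(p,ns),[.45,.05,.28,8]); print(ns,r.x.round(4),np.degrees(r.x[2]).round(2),np.abs(r.fun).max().round(2))
# stone, fit to the visible outline
def rs(p):
    m=np.array([(x,y,z) for x in(-13,13) for y in(-49,49) for z in(0,20)])/1000
    o=[]
    for n,c,bb in(("top",C["top"],None),("side",C["side"],None)):
        q=w2px(c,pose([p[0],p[1],p[2]],m)-[0,0,.008]).astype(np.float32); o+=[q.min(0),q.max(0)]
    return np.concatenate(o)
obs=np.array([364,214,413,231,328,165,344,192])-0.5
r=least_squares(lambda p:rs(p)-obs,[.472,-.29,.136]); print("stone",r.x.round(4),np.degrees(r.x[2]).round(1),r.fun.round(1))
```

```text
['top'] [0.5032 0.0838 0.2524 5.3076] 14.46 1.01
['side'] [0.5022 0.0892 0.2608 6.7866] 14.94 0.54
['top', 'side'] [0.5026 0.0863 0.2563 6.3079] 14.69 1.75
stone [ 0.4726 -0.2898  0.136 ] 7.8 [ 2.   0.3 -2.  -0.1  0.2 -0.9  0.2 -0.6]
```

Call:
carry_out(targets=[70,25,34.7,-11,7.85,70,25,34.7,-11,7.85,70,25,34.7,-11,7.85,70,25,34.7,-11,7.85,70,25,34.7,-11,7.85,70,25,34.7,-11,7.85,70,25,34.7,-11,7.85,70,25,34.7,-11,7.85,70,25,34.7,-11,7.85,70,25,34.7,-11,7.85,70,0,0,0,0,70,0,0,0,0], newtons=20)

```text
t: 1.3
eef_pos: [0.4733, -0.2889, 0.1208]
tool_rot: [-0.001, 0.657, 0.754, 0.0]
contact_force: [-1.3, -0.4, -1.2]
gripper_width: 0.725
grasp_force: 0.0
```

Call:
carry_out(targets=[70,-0.7,-1,-30,0,70,0,0,-30,0,70,0,0,-30,0,70,0,0,-15,0,70,0,0,-8,0,70,0,0,-5,0,70,0,0,0,0,150,0,0,0,0,200,0,0,0,0,255,0,0,0,0,255,0,0,0,0,255,0,0,0,0,255,0,0,0,0,255,0,0,0,0], newtons=30)

```text
t: 2.7
eef_pos: [0.473, -0.2914, 0.0043]
tool_rot: [0.001, 0.657, 0.754, 0.0]
contact_force: [-0.8, 0.7, 6.2]
gripper_width: 0.297
grasp_force: 30.5
```

Call:
carry_out(targets=[255,0,0,20,0,255,0,0,40,0,255,0,0,40,0,255,0,0,30,0,255,12.8,40.3,0,-8.32,255,12.8,40.3,0,-8.32,255,12.8,40.3,0,-8.32,255,12.8,40.3,0,-8.32,255,12.8,40.3,0,-8.32,255,12.8,40.3,0,-8.32,255,12.8,40.3,0,-8.32,255,12.8,40.3,0,-8.32,255,12.8,40.3,0,-8.32,255,12.8,40.3,0,-8.32,255,0,0,0,0,255,0,0,0,0])

```text
t: 4.3
eef_pos: [0.6, 0.1137, 0.1331]
tool_rot: [-0.0, 0.992, 0.129, -0.0]
contact_force: [0.3, -1.0, -1.4]
gripper_width: 0.299
grasp_force: 29.8
```

Run:
```python
from h import *
s=cam("side"); u,v=w2px(s,[[.56,.10,.1]])[0].astype(int); print(u,v)
a=max(0,u-75);b=max(0,v-60)
cv2.imwrite("pics/s2.png",cv2.resize(s["frame"][b:b+120,a:a+150],None,fx=5,fy=5)[:,:,::-1]);print(a,b)
```

```text
289 255
214 195
```

View pics/s2.png

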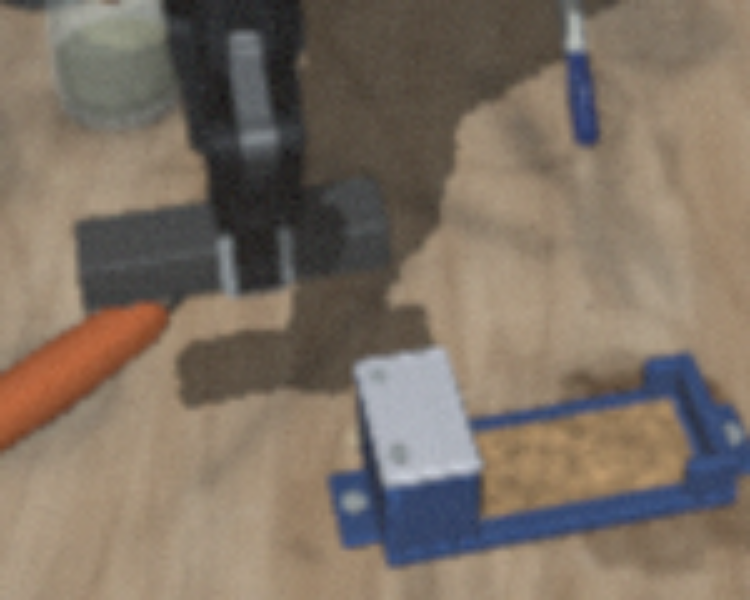

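The stone hangs level in the grip, spanning (75–388) in the crop with the finger at 257, so it seems off-centre towards the lip end. The soldering iron's handle tip is nearby at (165,310).

Run:
```python
from h import *
t=np.load("top.npy",allow_pickle=True).item(); s=cam("side")
print("iron",px2w(t,[[203,148],[200,138],[192,120]],.02).round(3))
c,sn=np.cos(.256),np.sin(.256)
for z0 in(.127,.130):
  for d in(0,.004,.008):
    P=[]
    for a in(.049,-.049):
      for z in(0,.02): x=a+d; y=.013; P.append((.600+c*x-sn*y,.1137+sn*x+c*y,z0+z))
    print(z0,d,((w2px(s,P)-[214,195])*5).round(0).tolist())
```

```text
iron [[0.632 0.14  0.02 ]
 [0.656 0.148 0.02 ]
 [0.698 0.17  0.02 ]]
0.127 0 [[99.0, 318.0], [92.0, 270.0], [406.0, 269.0], [404.0, 223.0]]
0.127 0.004 [[86.0, 320.0], [79.0, 272.0], [393.0, 271.0], [392.0, 224.0]]
0.127 0.008 [[73.0, 322.0], [66.0, 274.0], [381.0, 273.0], [380.0, 226.0]]
0.13 0 [[98.0, 311.0], [91.0, 263.0], [405.0, 262.0], [404.0, 215.0]]
0.13 0.004 [[85.0, 313.0], [78.0, 265.0], [393.0, 264.0], [392.0, 217.0]]
0.13 0.008 [[72.0, 315.0], [64.0, 267.0], [381.0, 266.0], [379.0, 219.0]]
```

Call:
carry_out(targets=[255,-6.3,4.1,0,8.17,255,-6.3,4.1,0,8.17,255,-6.3,4.1,0,8.17,255,-6.3,4.1,0,8.17,255,-6.3,4.1,0,8.17,255,-6.3,4.1,0,8.17,255,-6.3,4.1,0,8.17,255,-6.3,4.1,0,8.17,255,-6.3,4.1,0,8.17,255,-6.3,4.1,0,8.17,255,-6.3,4.1,0,8.17,255,0,0,0,0,255,0,0,-25,0,255,0,0,-25,0,255,0,0,-20,0,255,0,0,-6,0,255,0,0,0,0], newtons=20)

```text
t: 6.1
eef_pos: [0.5309, 0.1558, 0.0567]
tool_rot: [-0.0, 0.614, 0.79, -0.001]
contact_force: [-0.3, 0.2, -1.4]
gripper_width: 0.293
grasp_force: 29.8
```

Call:
carry_out(targets=[255,0,0,-2,0,255,0,0,-2,0,255,0,0,-2,0,255,0,0,-2,0,255,0,0,-2,0,255,0,0,-2,0,255,0,0,-2,0])

```text
t: 6.8
eef_pos: [0.531, 0.1593, 0.0447]
tool_rot: [-0.0, 0.612, 0.791, 0.001]
contact_force: [-5.4, 3.6, 9.4]
gripper_width: 0.296
grasp_force: 32.2
```

Call:
carry_out(targets=[255,0,0,-2,0,255,0,0,-2,0,255,0,0,-2,0,255,0,0,0,0])

```text
t: 7.2
eef_pos: [0.5308, 0.16, 0.0385]
tool_rot: [-0.001, 0.612, 0.791, 0.002]
contact_force: [-4.6, 4.6, 7.4]
gripper_width: 0.299
grasp_force: 33.3
```

Run:
```python
from h import *
s=cam("side"); u,v=w2px(s,[[.53,.14,.05]])[0].astype(int)
a=max(0,u-75);b=max(0,v-60)
cv2.imwrite("pics/s3.png",cv2.resize(s["frame"][b:b+120,a:a+150],None,fx=5,fy=5)[:,:,::-1]);print(a,b)
t=cam("top"); u,v=w2px(t,[[.53,.14,.05]])[0].astype(int)
```

```text
231 234
```

View pics/s3.png

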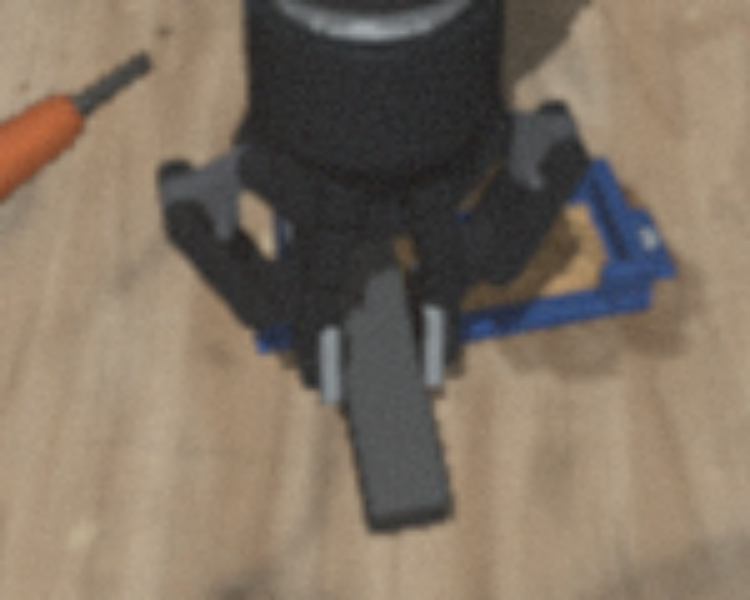

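The stone's near end is now tilted down (end face barely visible at (410,520)), pivoted in the grip over the lip. Lift, turn back and line up behind the mouth.

Call:
carry_out(targets=[255,0,0,20,0,255,0,0,40,0,255,0,0,40,0,255,-5.4,-7.35,0,-8.18,255,-5.4,-7.35,0,-8.18,255,-5.4,-7.35,0,-8.18,255,-5.4,-7.35,0,-8.18,255,-5.4,-7.35,0,-8.18,255,-5.4,-7.35,0,-8.18,255,-5.4,-7.35,0,-8.18,255,-5.4,-7.35,0,-8.18,255,-5.4,-7.35,0,-8.18,255,-5.4,-7.35,0,-8.18,255,-5.4,-7.35,0,-8.18,255,0,0,-30,0,255,0,0,0,0,255,0,0,0,0], newtons=30)

```text
t: 9.0
eef_pos: [0.4713, 0.0763, 0.1074]
tool_rot: [-0.0, 0.992, 0.127, -0.001]
contact_force: [0.4, -0.2, -0.5]
gripper_width: 0.295
grasp_force: 32.0
```

Run:
```python
from h import *
s=cam("side"); o=bot.get_obs()["eef_pos"]; print(o); u,v=w2px(s,[o-[0,0,.02]])[0].astype(int)
a=max(0,u-75);b=max(0,v-50)
cv2.imwrite("pics/s4.png",cv2.resize(s["frame"][b:b+120,a:a+150],None,fx=5,fy=5)[:,:,::-1]);print(a,b)
c,sn=np.cos(.256),np.sin(.256); piv=o+[0,0,.007]
for d in(0.003,.005):
 for th in(15,18,21):
  ct,st=np.cos(np.radians(th)),np.sin(np.radians(th)); P=[]
  for l in(.049,-.049):
    for h in(-.01,.01):
      L=l+d; x=L*ct+h*st; z=-L*st+h*ct; y=.013
      P.append(piv+[c*x-sn*y,sn*x+c*y,z])
  print(d,th,((w2px(s,P)-[a,b])*5).round().tolist())
```

```text
[0.47195366 0.07655859 0.10793633]
266 201
0.003 15 [[252.0, 293.0], [237.0, 253.0], [523.0, 195.0], [513.0, 153.0]]
0.003 18 [[256.0, 298.0], [238.0, 259.0], [523.0, 189.0], [510.0, 149.0]]
0.003 21 [[260.0, 302.0], [239.0, 265.0], [523.0, 184.0], [507.0, 145.0]]
0.005 15 [[247.0, 295.0], [232.0, 255.0], [517.0, 197.0], [508.0, 155.0]]
0.005 18 [[250.0, 300.0], [233.0, 261.0], [518.0, 192.0], [505.0, 151.0]]
0.005 21 [[254.0, 305.0], [234.0, 268.0], [517.0, 187.0], [502.0, 147.0]]
```

View pics/s4.png

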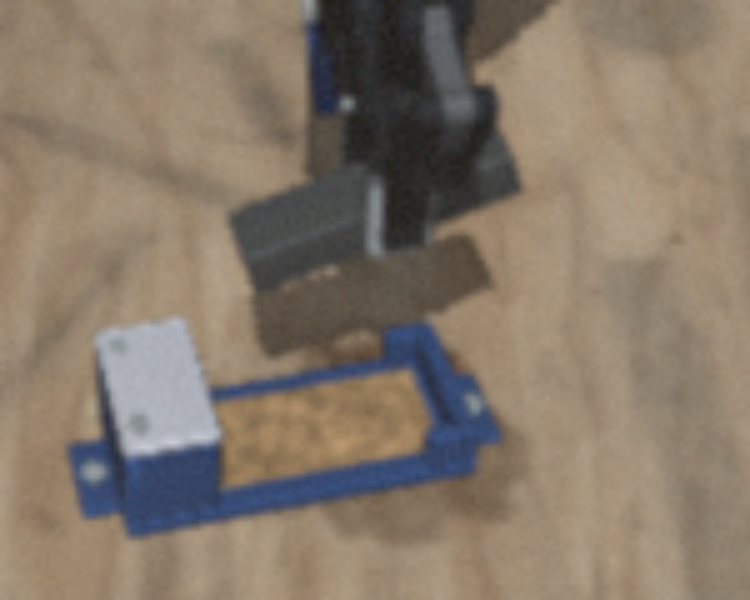

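The stone is tilted about 16° with lip end low (258,288) and other end high (521,188), aligned with the holder. Lower and slide under the lip.

Call:
carry_out(targets=[255,0,1,-35,0,255,0,0,-30,0,255,0,0,-9,0,255,0,0,-4,0,255,0,0,0,0,255,7.5,2,0,0,255,7.5,2,0,0,255,7.5,2,0,0,255,7.5,2,0,0,255,0,0,0,0,255,0,0,0,0])

```text
t: 10.15
eef_pos: [0.5017, 0.0852, 0.0292]
tool_rot: [0.0, 0.992, 0.126, -0.0]
contact_force: [-0.0, 0.3, -0.7]
gripper_width: 0.297
grasp_force: 32.0
```

Run:
```python
from h import *
s=cam("side"); o=bot.get_obs(); p=o["eef_pos"]; print(p,o["contact_force"]); u,v=w2px(s,[p])[0].astype(int)
a=max(0,u-75);b=max(0,v-60)
cv2.imwrite("pics/s5.png",cv2.resize(s["frame"][b:b+120,a:a+150],None,fx=5,fy=5)[:,:,::-1]);print(a,b)
```

```text
[0.50128199 0.08504996 0.02913902] [ 0.11492425 -0.3395555  -1.01466884]
248 218
```

View pics/s5.png

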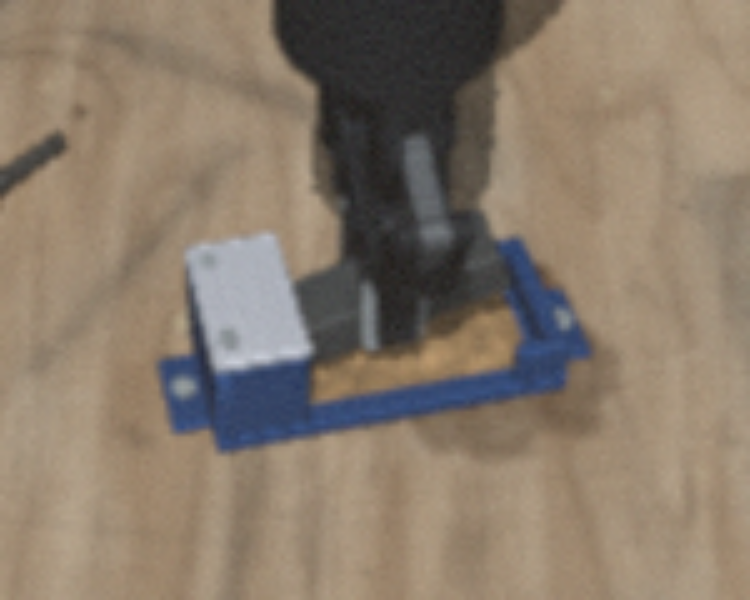

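The lip end is under the roof (305,320) with no contact force, and the raised end stands just inside the stop (505,270). Lower it.

Call:
carry_out(targets=[255,0,1.5,-2,0,255,0,0,-2,0,255,0,0,-2,0,255,0,0,-2,0,255,0,0,-2,0,255,0,0,-2,0,255,0,0,-1,0,255,0,0,-1,0], newtons=20)

```text
t: 11.0
eef_pos: [0.4994, 0.086, 0.0152]
tool_rot: [0.001, 0.992, 0.126, -0.002]
contact_force: [-6.3, -1.7, 8.9]
gripper_width: 0.297
grasp_force: 34.0
```

Call:
carry_out(targets=[255,0,0,-1,0,255,0,0,-1,0,255,0,0,-1,0,255,0,0,0,0])

```text
t: 11.4
eef_pos: [0.4996, 0.086, 0.0121]
tool_rot: [0.0, 0.992, 0.126, -0.002]
contact_force: [-6.3, -1.3, 6.6]
gripper_width: 0.3
grasp_force: 34.2
```

Run:
```python
from h import *
s=cam("side"); o=bot.get_obs(); p=o["eef_pos"]; print(p,o["contact_force"]); u,v=w2px(s,[p])[0].astype(int)
a=max(0,u-75);b=max(0,v-60)
cv2.imwrite("pics/s6.png",cv2.resize(s["frame"][b:b+120,a:a+150],None,fx=5,fy=5)[:,:,::-1]);print(a,b)
```

```text
[0.49959487 0.08608833 0.01214514] [-5.98352312 -1.49079473  7.21230244]
249 225
```

View pics/s6.png

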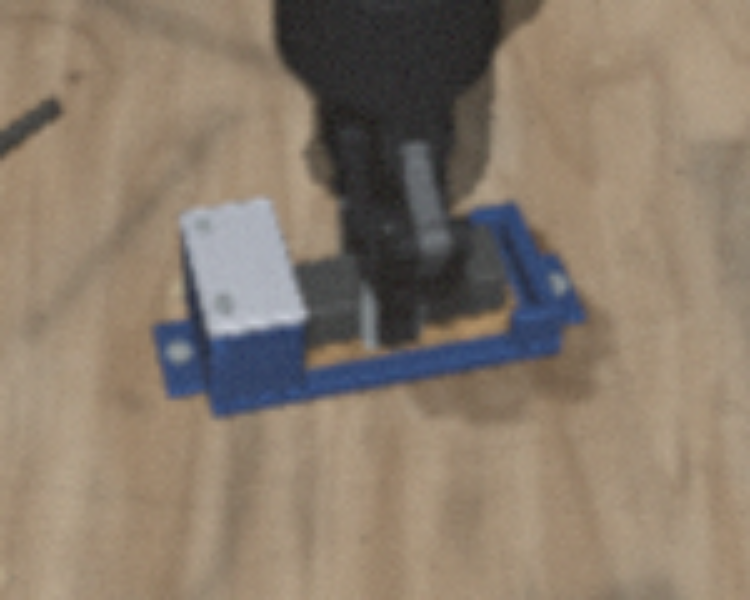

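The stone is almost flat, behind the stop with a visible gap (500–515,290). Press slightly more, let go, rise.

Call:
carry_out(targets=[255,0,0,-1,0,255,0,0,-0.5,0,255,0,0,0,0,100,0,0,0,0,100,0,0,0,0,100,0,0,0,0,100,0,0,0,0,100,0,0,10,0,100,0,0,30,0,100,0,0,40,0,100,0,0,40,0,100,30,-35,0,0,100,30,-35,0,0,100,30,-35,0,0,100,30,-35,0,0,100,0,0,0,0,100,0,0,0,0])

```text
t: 13.15
eef_pos: [0.6218, -0.0545, 0.131]
tool_rot: [-0.0, 0.992, 0.125, -0.0]
contact_force: [-0.5, 1.7, -0.1]
gripper_width: 0.608
grasp_force: 0.0
```

Run:
```python
from h import *
s=cam("side"); t=cam("top"); o=bot.get_obs(); print(o["eef_pos"],o["contact_force"])
R=lambda i:cv2.resize(i,None,fx=6,fy=6,interpolation=cv2.INTER_CUBIC)
a=R(t["frame"][165:248,190:250]); b=R(s["frame"][260:310,280:350])
k=np.zeros((498,780,3),np.uint8); k[:,:360]=a; k[:300,360:780]=b
cv2.imwrite("pics/f.png",k[:,:,::-1])
```

```text
[ 0.62098725 -0.05194061  0.13098639] [0.36008311 0.30086061 0.01324781]
```

View pics/f.png

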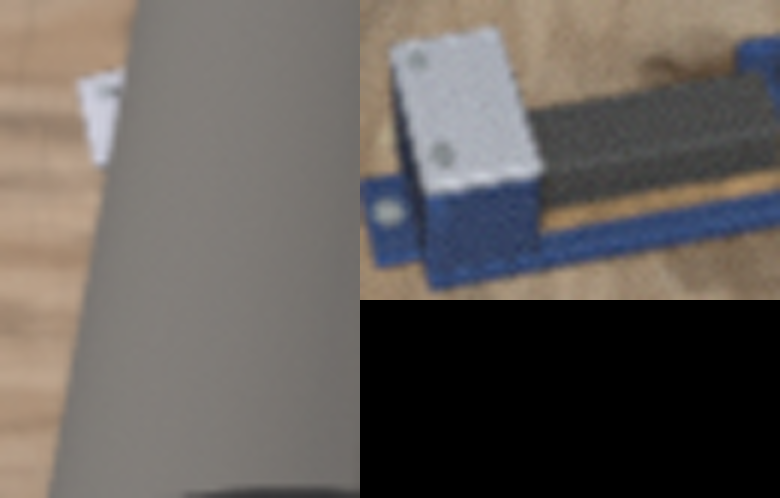

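The stone lies under the lip in the side view, parallel to the rim. The arm hides the top view. Check its pose numerically in the side picture.

Run:
```python
from h import *
from scipy.optimize import minimize
s=cam("side"); g=s["frame"].astype(int)
m=((g.max(2)<105)&(g.max(2)-g.min(2)<22)).astype(np.uint8); m[:262]=0;m[305:]=0;m[:,:290]=0;m[:,365:]=0
n,l,st,ce=cv2.connectedComponentsWithStats(m); i=1+st[1:,4].argmax(); m=(l==i).astype(np.uint8); print(st[i])
px,py,a=.5022,.0892,.2608
B=np.array([(x,y,z) for x in(-49,49) for y in(-13,13) for z in(-10,10)])/1e3
Z=lambda q:np.c_[q]
def W(P): c,k=np.cos(a),np.sin(a); return P@np.array([[c,k,0],[-k,c,0],[0,0,1]])+[px,py,.008]
def hull(P):
    q=cv2.convexHull((w2px(s,W(P))*8).astype(np.float32)); im=np.zeros((3200,5120),np.uint8); cv2.fillConvexPoly(im,q.astype(np.int32)+4,1); return cv2.resize(im[1920:2560,2200:3000].astype(np.float32),(100,80),interpolation=cv2.INTER_AREA)
L=np.array([(x,y,z) for x in(31,64) for y in(-29,29) for z in(0,39)])/1e3; occ=hull(L); mm=m[240:320,275:375]
def cost(v):
    x,y,t,w=v[0]/1e3,v[1]/1e3,np.radians(v[2]),np.radians(v[3])
    R=np.array([[np.cos(w),-np.sin(w),0],[np.sin(w),np.cos(w),0],[0,0,1]])@np.array([[np.cos(t),0,np.sin(t)],[0,1,0],[-np.sin(t),0,np.cos(t)]])
    P=B@R.T; P[:,2]-=P[:,2].min(); P+=[x,y,0]
    return np.abs(hull(P)*(1-occ)-mm*(1-occ)).sum()
for t0 in(0,5):
    r=minimize(cost,[0,0,t0,0],method="Nelder-Mead",options=dict(initial_simplex=[[0,0,t0,0],[6,0,t0,0],[0,6,t0,0],[0,0,t0+4,0],[0,0,t0,4]],maxiter=150)); print(r.x.round(2),r.fun)
print(cost([r.x[0],r.x[1],0,r.x[3]]))
```

```text
[308 268  44  28 677]
[ 2.12 -2.08  0.76  1.48] 83.21630859375
[ 2.94  0.12  3.34 -0.16] 87.98046875
120.33252
```

```bash
python3 -c "
from h import *
print(bot.hand_in())"
```

```text
the job is handed in; nothing more can be done
None
```

The larger abrasive stone is in the holder, one end under the lip and the other behind the stop, and the job is handed in; a check on the side picture put its centre about 2 mm off the pocket's centre each way, but the picture could not settle its tilt (best fit 0.8°, another fit 3.3°), and I have not seen the verdict.

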